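# Stand the tall stoppered cylinder on the balance

### The job

Pick up the taller of the two stoppered measuring cylinders and stand it in the middle of the round weighing pan of the balance, ready to be weighed. It is top-heavy and best gripped high on its tube; keep it upright all the way, set it down gently and let go so that it stays standing. Leave the shorter cylinder and the reagent bottle standing where they are.

Things in the scene. Friction and masses are not known exactly. Their poses are not given: they have to be found in the camera images.
- tall_cylinder_center (a point): Taller stoppered measuring cylinder, loose, some 0.17 kg, 235 mm high: white foot (56 mm diameter, 12 mm high, collar to 20 mm), clear glass tube (30 mm diameter) with grey rings up to 225 mm, fixed heavy white stopper (26 mm) whose plug shows inside the tube. Centre of mass 130 mm up; tips at 12 degrees. Point: on its axis, 117.5 mm above the underside; z up its axis. Best gripped 208 mm up, near the top.
- pan (a point): Centre of the top of the balance's round flat steel pan (130 mm diameter, no rim, rigid), 62 mm above the bench; z up. The balance is a white box fixed to the bench, 50 mm high, reaching from 158 mm in -x of this point (end with dark display, 36 mm high) to 95 mm in +x and 95 mm to either side in y; these axes turn with it.
- short_cylinder_center (a point): Shorter stoppered measuring cylinder, a bystander of the same form: 165 mm high, foot 54 mm, tube 28 mm in diameter, loose, also top-heavy. It stands at least 110 mm from the tall one (axis to axis), nearer to or farther from the robot. Point: on its axis half-way up, 82.5 mm above its underside; z up its axis.
- bottle_center (a point): Clear glass reagent bottle with orange cap and paper label, a bystander: 70 mm diameter, 150 mm high, 0.45 kg, loose, to the robot's right of the cylinders. Point: on its axis half-way up, 75 mm above its underside; z up its axis.
Things that resemble listed ones, but are neither listed nor needed, are in the scene too. Leave any red look-alike of the part that bears bottle_center alone.

How it is judged:
On the way, in this order (a step that is already met when the one before it is completed fails the run):
1. the tall cylinder is lifted clear, upright, its underside at least 50 mm above the bench (height (world z) of tall_cylinder_center above 0.1675 m and angle between tall_cylinder_center's own z axis and vertical below 0.26 rad), for 0.1 s.
2. it stands upright on the pan (horizontal distance between tall_cylinder_center and pan below 0.025 m and z of tall_cylinder_center in the frame of pan below 0.1215 m and angle between tall_cylinder_center's own z axis and vertical below 0.1 rad), for 0.2 s.
At the end, for the whole second after the job is handed in: The tall cylinder stands upright (within 0.06 rad) and at rest on the pan, its axis within 20 mm of the pan's centre, released; the short cylinder and the bottle still stand upright within 20 mm of where they were (horizontal distance between tall_cylinder_center and pan below 0.02 m and z of tall_cylinder_center in the frame of pan between 0.1135 and 0.1215 m and angle between tall_cylinder_center's own z axis and vertical below 0.06 rad and linear speed of tall_cylinder below 0.02 m/s and contact force between the fingers and tall_cylinder below 0.1 N and distance of each of short_cylinder_center, bottle_center from where it was at the start of the episode below 0.02 m and angle between each of short_cylinder_center, bottle_center's own z axis and vertical below 0.1 rad); the robot touches nothing.
It fails at once if the tall cylinder leans more than 20 degrees (angle between tall_cylinder_center's own z axis and vertical above 0.35 rad).
It fails at once if the tall cylinder is banged or pressed onto the balance (contact force over 45 N) (contact force between tall_cylinder and balance above 45 N).
It fails at once if the tall cylinder is let fall (faster than 0.45 m/s with no finger on it: a drop of over 10 mm) (contact force between the fingers and tall_cylinder below 0.1 N and linear speed of tall_cylinder above 0.45 m/s).
It fails at once if the short cylinder is knocked over or pushed more than 20 mm (angle between short_cylinder_center's own z axis and vertical above 0.35 rad or distance of short_cylinder_center from where it was at the start of the episode above 0.02 m).
It fails at once if the reagent bottle is knocked over or pushed more than 20 mm (angle between bottle_center's own z axis and vertical above 0.35 rad or distance of bottle_center from where it was at the start of the episode above 0.02 m).
It also fails if it takes over 42 s, if anything falls off the work surface, if the arm or the gripper's body presses on something with over 40 N, if the wrist force passes 120 N, or if a joint passes its speed limit or range.

### The arm

A 6-joint arm with a two-finger parallel gripper is mounted at the origin on the work surface. World frame = base frame: x ahead of the robot, y to its left, z up, the work surface at z = 0. Lengths are in m, angles in rad, forces in N, time in s.
With the tool pointing down it reaches from about 0.2 to 0.875 m from the base axis. Payload 3.4 kg.
Tool frame: the origin (TCP) lies at the very end of the fingers, on their centre line; the grasp point (between the pads) lies 19 mm behind it (hold_point_z is the distance from the TCP to the grasp point, in m); z points along the fingers, y is the direction in which the jaws open and shut (so a half turn about z gives the same grasp; the last joint's range is limited). The gripper opens to 94 mm and grips with 3 to 60 N. Pads are 16 mm wide; open, the fingers measure 119 mm over their backs; the gripper's body (75 mm by 177 mm) begins 78 mm behind the grasp point.
Start: joints at [1.169, 0.276, 1.505, -0, 1.361, -0.121], TCP at [0.159, 0.553, 0.205] pointing down, gripper open.
Joint ranges: [-2.89, 2.89], [-0.75, 2.08], [0.22, 2.7], [-1.18, 4.32], [0.11, 2.71], [-2.7, 2.7]. Speed limits (rad/s): [2.57, 2.57, 3.14, 3.14, 3.14, 3.14].

### API

Orientations are given as [roll, pitch, yaw] about the fixed x, y, z axes, in that order (R = Rz(yaw) Ry(pitch) Rx(roll)).
In Python, from cell import * gives the robot as it stands.
- The arm moves only by the tool apply_moves, never from a script. Its argument "targets" is a list of rows, each an object with "travel": the shift along the tool's x, y, z in m, a list of three; "spin": the turn about the tool's z in rad; "fingers": the finger opening in m, from 0 to 0.094. A call has exactly 8 rows; each row shifts and turns the pose as measured when the row begins, along the tool's axes as they then stand; what a row does not reach is not made up. A row lasts 1/8 s, in which the tool goes at most 62.5 mm and 10.7 degrees, less where a joint would pass 70% of its speed; a pose out of reach is approached as far as the arm can. A call is refused whole if a number of a shift passes 0.0625 or a number of a turn 0.188, either way. A call with a gripper value outside its range is refused whole. The fingers move at their own pace and stop on an object; the grip force is fixed at half the most. Time passes only in rows, so rows that do not move let the fingers close, or fill a call up. It gives the time, the measured TCP pose, the force and the opening at its end, in the units of the state.
- get_state(): the state, without advancing time (a new reading comes with each control period).
- capture(name): name is "scene" or "top"; returns (picture, depth): 384x512x3 uint8, red, green, blue; 384x512 float32, m along the optical axis (not along the pixel's ray), 0 where there is no reading.
- calibration(name): a dict with "fx", "fy", "cx", "cy" (pixels), "position" and "orientation" of the camera in the world. Camera axes: x right, y down, z forward; pixel columns grow to the right and rows downward; lengths in m; the calibration is good to about 2 mm. A picture is of the moment at which its call begins. calibration takes no time and is no camera call.
- close_job(): hands the job in, once; it reports no verdict.
Trained networks look in the newest picture that a camera, given by its name, has taken for a name from the list of things; names that differ only in an ending like _2 or _b are one class to them, and where a whole thing is asked for, a point or a joint stands for the part that bears it (a point fixed in the world has none). Each returns a list of dicts, best first, with "score" (0 to 1); they miss things now and then, are a little off and sometimes report something else, mostly with a low value. They report only what shows in the picture. A call takes as long as a camera call. They do not tell look-alikes from the thing itself.
- spot_in(camera, thing): "centre" ([column, row] in pixels, amid what is visible of it).
- cut_out(camera, thing): "pixels" (384x512 bool, what is visible of it) and "centre" ([column, row] in pixels, amid what is visible of it).
The state is a dict: "time_s": time; "joint_pos": joint angles; "joint_velocities": joint speeds; "joint_torque": joint torques, N m; "eef_pos": TCP position; "eef_rot": TCP orientation; "ft_force": force on the tool from outside, world axes, zero at the start; "wrist_torque": the same for the moment, N m; "gripper_width": opening from 0.0 (shut) to 1.0 (fully open).
Only numpy, scipy, OpenCV 4.12 (cv2) and the standard library are available. Lean on these libraries where they do the work, as an engineer would, in place of code of your own. Each camera call takes 0.05 s, during which the arm holds its last target. There are 200 camera calls.

## Working session

There is one attempt and no reset: what is moved stays moved. The work goes in short steps, Python scripts to look and compute and a tool call to move; the robot and the scene stay as the last step left them, time stands still between calls to the robot, and variables do not carry over. Pictures are saved under pics/ and viewed, about 8 in all and at most 12, crops included, and the job is handed in when it is done.

Besides the shell and the picture viewer there is one more tool, called as name(argument=value, ...), one argument or row to a line, values as JSON. apply_moves: Moves the arm, as the interface text tells. Its arguments: {"type":"object","properties":{"targets":{"type":"array","items":{"type":"object","properties":{"travel":{"type":"array","items":{"type":"number"}},"spin":{"type":"number"},"fingers":{"type":"number"}}}}},"required":["targets"]}

```bash
mkdir -p pics; cat > h.py <<'E'
from cell import *
import numpy as np, cv2
from scipy.spatial.transform import Rotation as R
def pts(cam, depth, mask=None):
    c=calibration(cam)
    o=np.array(c["orientation"])
    M=o if o.shape==(3,3) else (R.from_euler('xyz',o).as_matrix() if o.size==3 else R.from_quat(o).as_matrix())
    v,u=np.nonzero((depth>0)&(True if mask is None else mask))
    z=depth[v,u]
    P=np.c_[(u-c["cx"])/c["fx"]*z,(v-c["cy"])/c["fy"]*z,z]
    return P@M.T+np.array(c["position"])
def snap(cam,name):
    p,d=capture(cam); cv2.imwrite(f"pics/{name}.png",p[:,:,::-1]); return p,d
E
python3 - <<'E'
from h import *
np.set_printoptions(precision=3,suppress=True)
print(get_state())
ims=[]
for cam in("scene","top"):
    p,d=snap(cam,cam+"0"); ims.append(p); np.save(cam+"0.npy",d)
    print(cam,calibration(cam))
    for t in("tall_cylinder_center","short_cylinder_center","bottle_center","pan"):
        try:
            for r in cut_out(cam,t)[:3]:
                P=pts(cam,d,r["pixels"])
                print(t,round(r["score"],2),np.round(r["centre"]),r["pixels"].sum(),np.percentile(P,[5,50,95],axis=0).tolist() if len(P) else None)
        except Exception as e: print(t,e)
        try: print("  spot",[(round(r["score"],2),np.round(r["centre"])) for r in spot_in(cam,t)[:3]])
        except Exception as e: print(t,e)
E
```

```text
{'time_s': 0.0, 'joint_pos': array([ 1.169,  0.277,  1.506, -0.   ,  1.361, -0.121]), 'joint_velocities': array([ 0.   ,  0.001,  0.   ,  0.   ,  0.   , -0.001]), 'joint_torque': array([ -0.   , -40.458, -23.723,   0.07 ,   0.034,  -0.   ]), 'eef_pos': array([0.159, 0.552, 0.205]), 'eef_rot': array([-3.14 , -0.   ,  2.861]), 'ft_force': array([-0.316,  0.785, -0.085]), 'wrist_torque': array([-0.04 ,  0.042, -0.023]), 'gripper_width': 0.9988807484896568}
scene {'fx': 351.5884435454928, 'fy': 351.5884435454928, 'cx': 254.7130963642809, 'cy': 189.54525125117846, 'position': array([ 1.071, -0.015,  0.799]), 'orientation': array([-2.513,  0.004,  1.781])}
tall_cylinder_center 0.89 [215. 208.] 967 [[0.6429426726802798, -0.20905471705295672, 0.010863939087042602], [0.6607636878784817, -0.19123607100374268, 0.11797528491897774], [0.6684240727386236, -0.17895535204648494, 0.23544563018599973]]
  spot [(0.94, array([216., 207.]))]
short_cylinder_center 0.72 [226. 157.] 608 [[0.44640892842547436, -0.2492955466108578, 0.006898791455494435], [0.4645353575237199, -0.2269368802283563, 0.07306431519
[... 1956 characters left out ...]
31584, -0.22752013079579864, 0.03536689988328601], [0.47307141858404106, -0.2140863192773316, 0.16707234759382428]]
  spot [(0.66, array([285., 222.]))]
bottle_center 0.57 [331. 175.] 467 [[0.5745829924512096, -0.423218835045174, 0.02864610688552094], [0.5977403690054888, -0.3935626182960802, 0.10502653982465471], [0.6306716301664508, -0.37155897497482404, 0.15127730589261051]]
  spot [(0.97, array([332., 176.])), (0.78, array([369., 183.]))]
pan 0.6 [164. 204.] 4495 [[0.4083488148349338, 0.06905168346324575, 0.03306401485438476], [0.5196767457827094, 0.15448156249999997, 0.04954851141595196], [0.6351467041503868, 0.2417874187125766, 0.06503361284439371]]
  spot [(0.91, array([164., 204.]))]
```

View pics/scene0.png

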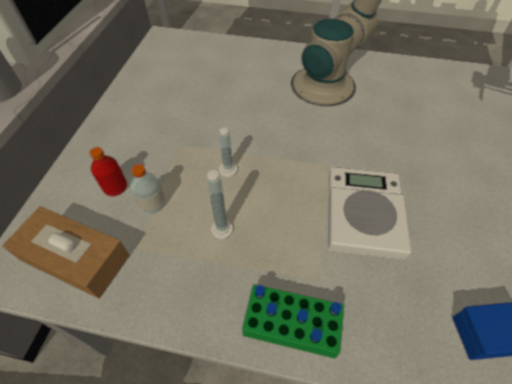

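View pics/top0.png

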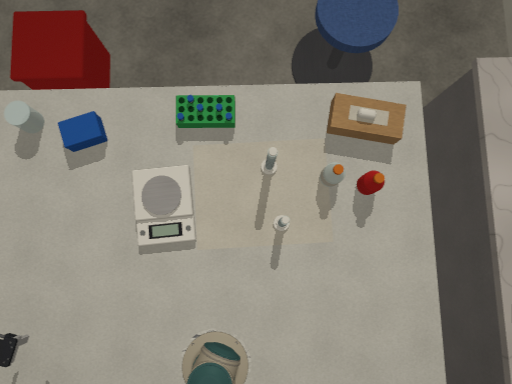

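The scene view shows the tall cylinder at (218,205), the short one at (228,155), the clear bottle at (148,190) with its red look-alike at (108,172), and the pan at (371,213). The top view agrees. Next I'll fit the cylinder axis and the pan centre.

```bash
cat > fit.py <<'E'
from h import *
from scipy.optimize import least_squares
np.set_printoptions(precision=4,suppress=True)
def circ(Q,r):
    f=lambda p: np.hypot(*(Q-p).T)-r
    s=least_squares(f,Q.mean(0),loss='soft_l1',f_scale=.002); return s.x, np.abs(s.fun).mean() 
def sel(P,c,rad,z0,z1): return P[(np.hypot(P[:,0]-c[0],P[:,1]-c[1])<rad)&(P[:,2]>z0)&(P[:,2]<z1)]
def disk(Q): return cv2.minEnclosingCircle(Q[:,:2].astype(np.float32))
E
python3 - <<'E'
from fit import *
for cam in("scene","top"):
    P=pts(cam,np.load(cam+"0.npy")); print(cam)
    print(" table z",np.median(sel(P,(.5,-.05),.05,-.05,.05)[:,2]))
    for n,c in(("tall",(.648,-.193)),("short",(.455,-.23))):
        H=.235 if n=="tall" else .165
        Q=sel(P,c,.05,H-.004,H+.008); print(n,"top",len(Q),Q.mean(0),np.ptp(Q,axis=0))
        Q=sel(P,c,.05,.03,H-.015)
        if len(Q)>5: print("  tube",circ(Q[:,:2],.015 if n=="tall" else .014))
        Q=sel(P,c,.05,.008,.025); print("  foot",len(Q),disk(Q))
    Q=sel(P,(.56,.155),.1,.0585,.07); print("pan",len(Q),Q.mean(0),disk(Q))
    p=cv2.imread(f"pics/{cam}0.png").astype(int)
    # pan by grey colour
    d=np.load(cam+"0.npy"); g=p.mean(2)
    Pall=pts(cam,d); vu=np.argwhere(d>0)
    m=(np.hypot(Pall[:,0]-.56,Pall[:,1]-.155)<.09)&(g[vu[:,0],vu[:,1]]<185)&(Pall[:,2]>.045)
    print("pan grey",m.sum(),Pall[m].mean(0),disk(Pall[m]))
E
```

```text
scene
 table z 0.0016415114790326868
tall top 104 [ 0.6511 -0.1949  0.2354] [0.0239 0.0242 0.0066]
  tube (array([ 0.6486, -0.196 ]), np.float64(0.0004938966235044005))
  foot 212 ((0.649303138256073, -0.19578202068805695), 0.02759905532002449)
short top 57 [ 0.4556 -0.2302  0.1653] [0.0239 0.0224 0.0085]
  tube (array([ 0.4531, -0.2311]), np.float64(0.0006974317381261705))
  foot 154 ((0.45445045828819275, -0.2299959510564804), 0.02702862210571766)
pan 1845 [0.5568 0.1625 0.0631] ((0.5536164045333862, 0.16176143288612366), 0.06598160415887833)
pan grey 3414 [0.5707 0.1547 0.0575] ((0.5599733591079712, 0.15493328869342804), 0.09000349789857864)
top
 table z 0.0011443725675059913
tall top 58 [ 0.6493 -0.198   0.2355] [0.0241 0.0236 0.0094]
  tube (array([ 0.6495, -0.198 ]), np.float64(0.00035680197489114813))
  foot 108 ((0.6449676752090454, -0.19408130645751953), 0.03843129798769951)
short top 47 [ 0.4538 -0.2319  0.1654] [0.0214 0.0213 0.0087]
  tube (array([ 0.454, -0.233]), np.float64(0.00018693003216355519))
  foot 106 ((0.46346157789230347, -0.23743456602096558), 0.03689279034733772)
pan 1148 [0.5536 0.1601 0.0629] ((0.5527563095092773, 0.16765229403972626), 0.072238489985466)
pan grey 2236 [0.5602 0.154  0.0572] ((0.5601540803909302, 0.15514196455478668), 0.09002462774515152)
```

apply_moves(
  targets=[
    {"travel": [0,0,-0.0625]},
    {"travel": [0,0,-0.04]},
    {"travel": [0,-0.06,0]},
    {"travel": [0,-0.06,0]},
    {"travel": [0,-0.06,0]},
    {"travel": [0,-0.06,0]},
    {"travel": [0,-0.06,0]},
    {"travel": [0,-0.06,0]},
  ],
)

```text
invalid input
```

apply_moves(
  targets=[
    {"travel": [0,0,-0.06],"spin": 0,"fingers": 0.094},
    {"travel": [0,0,-0.04],"spin": 0,"fingers": 0.094},
    {"travel": [-0.044,-0.038,0],"spin": 0,"fingers": 0.094},
    {"travel": [-0.044,-0.038,0],"spin": 0,"fingers": 0.094},
    {"travel": [-0.044,-0.038,0],"spin": 0,"fingers": 0.094},
    {"travel": [-0.044,-0.038,0],"spin": 0,"fingers": 0.094},
    {"travel": [-0.044,-0.038,0],"spin": 0,"fingers": 0.094},
    {"travel": [-0.044,-0.038,0],"spin": 0,"fingers": 0.094},
  ],
)

```text
time_s: 1.9
eef_pos: [0.3544, 0.2556, 0.3084]
eef_rot: [3.14, 0.004, 2.87]
ft_force: [0.8, -0.4, -0.6]
gripper_width: 0.999
```

apply_moves(
  targets=[
    {"travel": [-0.044,-0.039,0],"spin": 0,"fingers": 0.094},
    {"travel": [-0.044,-0.039,0],"spin": 0,"fingers": 0.094},
    {"travel": [-0.044,-0.039,0],"spin": 0,"fingers": 0.094},
    {"travel": [-0.044,-0.039,0],"spin": 0,"fingers": 0.094},
    {"travel": [-0.044,-0.039,0],"spin": 0,"fingers": 0.094},
    {"travel": [-0.044,-0.039,0],"spin": 0,"fingers": 0.094},
    {"travel": [-0.044,-0.039,0],"spin": 0,"fingers": 0.094},
    {"travel": [-0.02,-0.017,0],"spin": 0,"fingers": 0.094},
  ],
)

```text
time_s: 2.9
eef_pos: [0.5996, -0.1274, 0.3104]
eef_rot: [3.136, 0.009, 2.866]
ft_force: [0.0, 0.6, 0.0]
gripper_width: 1.003
```

```bash
cat >> fit.py <<'E'
def togo(x,y):
    s=get_state(); M=R.from_euler('xyz',s["eef_rot"]).as_matrix(); p=np.array(s["eef_pos"])
    print("t",s["time_s"],"tcp",p,"rot",s["eef_rot"],"tool shift",M.T@(np.array([x,y,p[2]])-p),"w",s["gripper_width"],"F",s["ft_force"],"q",s["joint_pos"])
E
python3 -c "
from fit import *
togo(.649,-.1965)"
```

```text
t 2.9 tcp [ 0.5996 -0.1274  0.3104] rot [3.1364 0.009  2.8658] tool shift [-0.0664 -0.053   0.0003] w 1.002861705269141 F [0.0148 0.5569 0.0497] q [-0.3265  0.2928  1.2272  0.0056  1.6129 -1.6212]
```

apply_moves(
  targets=[
    {"travel": [-0.03,-0.024,0],"spin": 0,"fingers": 0.094},
    {"travel": [-0.025,-0.02,0],"spin": 0,"fingers": 0.094},
    {"travel": [-0.01,-0.008,0],"spin": 0,"fingers": 0.094},
    {"travel": [0,0,0],"spin": 0,"fingers": 0.094},
    {"travel": [0,0,0],"spin": 0,"fingers": 0.094},
    {"travel": [0,0,0],"spin": 0,"fingers": 0.094},
    {"travel": [0,0,0],"spin": 0,"fingers": 0.094},
    {"travel": [0,0,0],"spin": 0,"fingers": 0.094},
  ],
)

```text
time_s: 3.9
eef_pos: [0.6481, -0.1956, 0.3107]
eef_rot: [3.135, 0.007, 2.866]
ft_force: [0.8, -0.3, 0.1]
gripper_width: 0.999
```

```bash
python3 -c "
from fit import *
togo(.649,-.1965)
snap('scene','s1')"
```

```text
t 3.9 tcp [ 0.6481 -0.1956  0.3107] rot [3.1345 0.0069 2.866 ] tool shift [-0.0011 -0.0006  0.    ] w 0.9993550362021925 F [ 0.7983 -0.2691  0.1024] q [-0.4004  0.4008  1.0641  0.0079  1.6708 -1.6948]
```

View pics/s1.png

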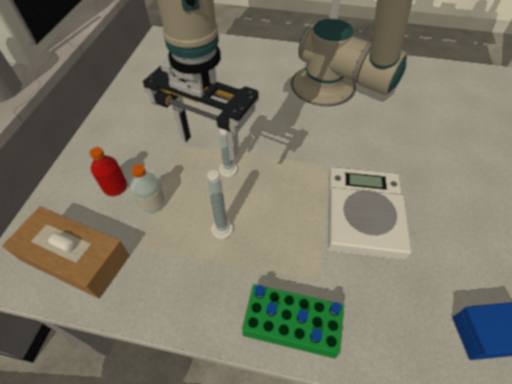

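The gripper hangs over the scene with its finger tips at about (184,137) and (233,148), and the tall cylinder's top is at (213,175). I'll project the reported TCP and measure the fingers from depth before descending.

```bash
python3 - <<'E'
from fit import *
c=calibration("scene");M=R.from_euler('xyz',c["orientation"]).as_matrix()
def pr(p):
    q=M.T@(np.array(p)-c["position"]); return np.array([c["cx"]+c["fx"]*q[0]/q[2],c["cy"]+c["fy"]*q[1]/q[2]]),q[2]
s=get_state();Rt=R.from_euler('xyz',s["eef_rot"]).as_matrix()
for o in([0,0,0],[0,.055,0],[0,-.055,0]): print("pred",pr(s["eef_pos"]+Rt@o))
print("cyl top",pr([.649,-.1965,.235]))
for cam in("scene","top"):
    p,d=capture(cam)
    P=pts(cam,d); L=(P-s["eef_pos"])@Rt
    m=(np.abs(L[:,0])<.1)&(np.abs(L[:,1])<.15)&(L[:,2]<.03)&(L[:,2]>-.085)
    for a,b in((-.085,-.06),(-.06,-.03),(-.03,.0),(0,.03)):
        q=L[m&(L[:,2]>a)&(L[:,2]<=b)]
        for sg in(1,-1):
            k=q[q[:,1]*sg>0]
            if len(k)>3: print(cam,a,b,sg,len(k),np.percentile(k,[5,50,95],axis=0).tolist())
E
```

```text
pred (array([208.7432, 148.335 ]), np.float64(0.66063548591171))
pred (array([234.141 , 158.4737]), np.float64(0.6450632685480555))
pred (array([184.515 , 138.6632]), np.float64(0.6762077032753643))
cyl top (array([212.2748, 173.7741]), np.float64(0.7215936561749233))
scene -0.085 -0.06 1 45 [[-0.009470012310110442, 0.04832903220652079, -0.0747989271058154], [-0.00847760366111136, 0.054631893439748454, -0.06635811798934874], [-0.005289122588372697, 0.05978931878418456, -0.06068344257056277]]
scene -0.085 -0.06 -1 121 [[-0.009176897602099134, -0.05727853460595817, -0.08358859574246363], [-0.006918714729710843, -0.048886604637753274, -0.07076707524415123], [0.006933354058468759, -0.04643384317184627, -0.06142466178176179]]
scene -0.06 -0.03 1 135 [[-0.009232182533127525, 0.049233531667911945, -0.05805822953147646], [-0.007028717906366018, 0.05872514640285338, -0.04584417674129822], [0.007274101980137835, 0.05970749019182779, -0.03182348488518318]]
scene -0.06 -0.03 -1 145 [[-0.009060556184676155, -0.05736055475312343, -0.057983418043415454], [-0.005887597324878866, -0.04785407364183557
[... 306 characters left out ...]
50171936034302]]
scene -0.03 0.0 -1 116 [[-0.009076178095488592, -0.0570036195121112, -0.027784293289753507], [-0.004991306932247187, -0.04759898597024713, -0.016432888267834938], [0.007768155312558496, -0.04623394507919058, -0.002942718909198795]]
top -0.085 -0.06 1 4 [[-0.00913294983438812, 0.045635254930489505, -0.08140374297411457], [-0.006522492745349173, 0.046600470973290564, -0.0717466095242413], [0.0070871412056200045, 0.04722029075015217, -0.07018486482133668]]
top -0.03 0.0 1 5 [[0.0072224394199291025, 0.045768014936431206, -0.02817975909130476], [0.008360212465868492, 0.04618709800257589, -0.015526586276683818], [0.010140006915031323, 0.048248432678856853, -0.0036784366609440024]]
```

The measured fingers match the reported TCP to within about 1 mm, so I'll descend.

apply_moves(
  targets=[
    {"travel": [-0.001,0,0.03],"spin": 0,"fingers": 0.094},
    {"travel": [0,0,0.03],"spin": 0,"fingers": 0.094},
    {"travel": [0,0,0.03],"spin": 0,"fingers": 0.094},
    {"travel": [0,0,0.02],"spin": 0,"fingers": 0.094},
    {"travel": [0,0,0.01],"spin": 0,"fingers": 0.094},
    {"travel": [0,0,0],"spin": 0,"fingers": 0.094},
    {"travel": [0,0,0],"spin": 0,"fingers": 0.094},
    {"travel": [0,0,0],"spin": 0,"fingers": 0.094},
  ],
)

```text
time_s: 5.05
eef_pos: [0.6523, -0.1967, 0.1901]
eef_rot: [3.135, 0.013, 2.865]
ft_force: [-0.1, 0.8, 0.4]
gripper_width: 0.999
```

```bash
python3 - <<'E'
from fit import *
togo(.649,-.1965)
for cam in("scene","top"):
    p,d=capture(cam); P=pts(cam,d)
    Q=sel(P,(.649,-.196),.025,.228,.245); print(cam,"top",len(Q),Q.mean(0) if len(Q) else 0)
    Q=sel(P,(.649,-.196),.035,.03,.16); print("tube",len(Q),circ(Q[:,:2],.015) if len(Q)>5 else 0)
E
```

```text
t 5.05 tcp [ 0.6523 -0.1967  0.1901] rot [3.1354 0.0131 2.8653] tool shift [ 0.0032 -0.0007 -0.    ] w 0.9990551240795409 F [-0.0828  0.8205  0.4024] q [-0.3994  0.4372  1.294   0.0078  1.3982 -1.6953]
scene top 113 [ 0.6518 -0.195   0.2349]
tube 376 (array([ 0.6487, -0.1961]), np.float64(0.00047808383495790563))
top top 5 [ 0.6415 -0.1947  0.2343]
tube 76 (array([ 0.6496, -0.1981]), np.float64(0.00033955490288346216))
```

apply_moves(
  targets=[
    {"travel": [0.003,-0.0005,0],"spin": 0,"fingers": 0.05},
    {"travel": [0,0,0],"spin": 0,"fingers": 0.04},
    {"travel": [0,0,0],"spin": 0,"fingers": 0.036},
    {"travel": [0,0,0],"spin": 0,"fingers": 0.034},
    {"travel": [0,0,0],"spin": 0,"fingers": 0.032},
    {"travel": [0,0,0],"spin": 0,"fingers": 0.03},
    {"travel": [0,0,0],"spin": 0,"fingers": 0.024},
    {"travel": [0,0,0],"spin": 0,"fingers": 0.02},
  ],
)

```text
time_s: 6.15
eef_pos: [0.6492, -0.1966, 0.1908]
eef_rot: [3.136, 0.014, 2.865]
ft_force: [0.5, -0.6, 0.2]
gripper_width: 0.314
```

apply_moves(
  targets=[
    {"travel": [0,0,0],"spin": 0,"fingers": 0.01},
    {"travel": [0,0,-0.005],"spin": 0,"fingers": 0.01},
    {"travel": [0,0,-0.015],"spin": 0,"fingers": 0.01},
    {"travel": [0,0,-0.025],"spin": 0,"fingers": 0.01},
    {"travel": [0,0,-0.025],"spin": 0,"fingers": 0.01},
    {"travel": [0,0,-0.02],"spin": 0,"fingers": 0.01},
    {"travel": [0,0,-0.01],"spin": 0,"fingers": 0.01},
    {"travel": [0,0,0],"spin": 0,"fingers": 0.01},
  ],
)

```text
time_s: 7.15
eef_pos: [0.6476, -0.1966, 0.2972]
eef_rot: [3.136, 0.015, 2.865]
ft_force: [-0.3, -1.3, -1.2]
gripper_width: 0.315
```

```bash
cat >> fit.py <<'E'
def tilt(P,x,y,zlo,zhi):
    Q=sel(P,(x,y),.035,zlo,zhi)
    f=lambda p: np.hypot(Q[:,0]-p[0]-p[2]*(Q[:,2]-zlo),Q[:,1]-p[1]-p[3]*(Q[:,2]-zlo))-.015
    s=least_squares(f,[x,y,0,0],loss='soft_l1',f_scale=.001); return len(Q),s.x,np.abs(s.fun).mean()
E
python3 - <<'E'
from fit import *
togo(.555,.161)
p=get_state()["eef_pos"]; b=p[2]-.189
for cam in("scene","top"):
    _,d=capture(cam); P=pts(cam,d)
    print(cam,"axis at foot + slope",tilt(P,p[0],p[1],b+.03,b+.16))
    Q=sel(P,p,.04,b-.03,b+.03); print("low z",np.percentile(Q[:,2],[2,10,50]) if len(Q) else 0, "b",b)
E
```

```text
t 7.15 tcp [ 0.6476 -0.1966  0.2972] rot [3.1357 0.0153 2.8654] tool shift [ 0.1866  0.3188 -0.001 ] w 0.31450329055052084 F [-0.2718 -1.3357 -1.172 ] q [-0.402   0.396   1.1034  0.0078  1.6277 -1.6961]
scene axis at foot + slope (528, array([ 0.6473, -0.1962, -0.0012, -0.0019]), np.float64(0.0004468891086455585))
low z [0.1111 0.1158 0.1199] b 0.10824100767482525
top axis at foot + slope (95, array([ 0.6474, -0.198 ,  0.0013,  0.0001]), np.float64(0.00034330420029258287))
low z [0.1121 0.1143 0.1191] b 0.10824100767482525
```

apply_moves(
  targets=[
    {"travel": [0.005,0.009,0],"spin": 0,"fingers": 0.01},
    {"travel": [0.01,0.017,0],"spin": 0,"fingers": 0.01},
    {"travel": [0.015,0.026,0],"spin": 0,"fingers": 0.01},
    {"travel": [0.018,0.03,0],"spin": 0,"fingers": 0.01},
    {"travel": [0.018,0.03,0],"spin": 0,"fingers": 0.01},
    {"travel": [0.018,0.03,0],"spin": 0,"fingers": 0.01},
    {"travel": [0.018,0.03,0],"spin": 0,"fingers": 0.01},
    {"travel": [0.018,0.03,0],"spin": 0,"fingers": 0.01},
  ],
)

```text
time_s: 8.25
eef_pos: [0.5787, 0.0451, 0.2913]
eef_rot: [3.131, 0.001, 2.866]
ft_force: [-0.6, -0.2, -0.6]
gripper_width: 0.314
```

```bash
python3 -c "
from fit import *
togo(.5537,.161)"
```

```text
t 8.25 tcp [0.5787 0.0451 0.2913] rot [3.1314 0.0008 2.8659] tool shift [0.0556 0.1047 0.001 ] w 0.31388147621607254 F [-0.5792 -0.243  -0.5805] q [-0.0486  0.2476  1.3358  0.0098  1.5551 -1.3439]
```

apply_moves(
  targets=[
    {"travel": [0.015,0.029,0],"spin": 0,"fingers": 0.01},
    {"travel": [0.013,0.025,0],"spin": 0,"fingers": 0.01},
    {"travel": [0.011,0.02,0],"spin": 0,"fingers": 0.01},
    {"travel": [0.008,0.014,0],"spin": 0,"fingers": 0.01},
    {"travel": [0.004,0.008,0],"spin": 0,"fingers": 0.01},
    {"travel": [0.001,0.002,0],"spin": 0,"fingers": 0.01},
    {"travel": [0,0,0],"spin": 0,"fingers": 0.01},
    {"travel": [0,0,0],"spin": 0,"fingers": 0.01},
  ],
)

```text
time_s: 9.25
eef_pos: [0.5473, 0.1635, 0.2913]
eef_rot: [3.131, -0.004, 2.873]
ft_force: [0.5, -0.2, -1.3]
gripper_width: 0.313
```

```bash
python3 - <<'E'
from fit import *
togo(.5537,.161)
p=get_state()["eef_pos"]; b=p[2]-.1905
for cam in("scene","top"):
    im,d=snap(cam,cam+"2"); P=pts(cam,d)
    print(cam,tilt(P,p[0],p[1],b+.03,b+.16))
    Q=sel(P,p,.04,b-.02,b+.03); print("low z",np.percentile(Q[:,2],[2,10,50]) if len(Q) else 0, "b",b)
    Q=sel(P,(.555,.161),.075,.0585,.068); print("pan",len(Q),np.median(Q[:,2]),disk(Q))
E
```

```text
t 9.25 tcp [0.5473 0.1635 0.2913] rot [ 3.1314 -0.0035  2.8728] tool shift [-0.0068 -0.0008 -0.    ] w 0.3130803786646691 F [ 0.4748 -0.1832 -1.3289] q [ 0.1612  0.2341  1.354   0.0107  1.5525 -1.1409]
scene (578, array([ 0.5447,  0.1655,  0.0166, -0.0114]), np.float64(0.000571791385629366))
low z [0.1039 0.1076 0.114 ] b 0.10084156125237709
pan 1526 0.06311972939055593 ((0.5541157126426697, 0.16161911189556122), 0.0658792033791542)
top (6, array([0.5451, 0.1629, 0.0235, 0.0089]), np.float64(9.360732339910455e-05))
low z [0.1038 0.1078 0.1129] b 0.10084156125237709
pan 614 0.06283410096980768 ((0.5531615018844604, 0.160300612449646), 0.06514368206262589)
```

View pics/scene2.png

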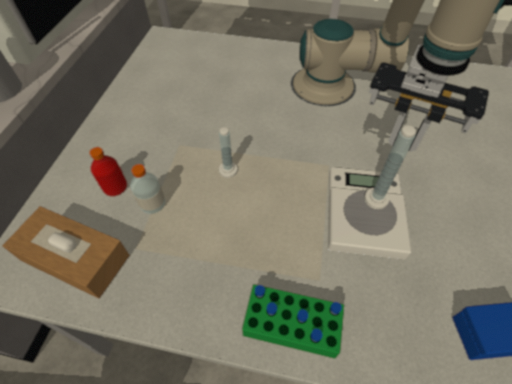

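The cylinder hangs over the pan: its foot is at (377,200), the pan centre is near (371,213), and it leans about 0.02 rad. I'll correct by roughly 8 mm in x and lower most of the way.

apply_moves(
  targets=[
    {"travel": [-0.003,0,0],"spin": 0,"fingers": 0.01},
    {"travel": [-0.003,-0.001,0.003],"spin": 0,"fingers": 0.01},
    {"travel": [-0.0025,0,0.006],"spin": 0,"fingers": 0.01},
    {"travel": [0,0,0.006],"spin": 0,"fingers": 0.01},
    {"travel": [0,0,0.006],"spin": 0,"fingers": 0.01},
    {"travel": [0,0,0.004],"spin": 0,"fingers": 0.01},
    {"travel": [0,0,0.002],"spin": 0,"fingers": 0.01},
    {"travel": [0,0,0],"spin": 0,"fingers": 0.01},
  ],
)

```text
time_s: 10.35
eef_pos: [0.5557, 0.1596, 0.2616]
eef_rot: [3.132, -0.005, 2.871]
ft_force: [-0.2, -0.0, -2.0]
gripper_width: 0.314
```

```bash
cat > chk.py <<'E'
from fit import *
togo(.5537,.161)
p=get_state()["eef_pos"]; b=p[2]-.1905
for cam in("scene","top"):
    im,d=capture(cam); P=pts(cam,d)
    print(cam,tilt(P,p[0],p[1],b+.03,b+.16),"b",b)
E
python3 chk.py
```

```text
t 10.35 tcp [0.5557 0.1596 0.2616] rot [ 3.1321 -0.0049  2.8715] tool shift [0.0023 0.0008 0.    ] w 0.31363571780019267 F [-0.1892 -0.0272 -1.9684] q [ 0.1521  0.2551  1.3966  0.0107  1.4905 -1.1494]
scene (521, array([ 0.5531,  0.1616,  0.0177, -0.0105]), np.float64(0.0005467413751587142)) b 0.07107411211265707
top (13, array([0.5533, 0.1576, 0.0218, 0.0113]), np.float64(0.00013147986780996524)) b 0.07107411211265707
```

apply_moves(
  targets=[
    {"travel": [0,0,0.002],"spin": 0,"fingers": 0.01},
    {"travel": [0,0,0.002],"spin": 0,"fingers": 0.01},
    {"travel": [0,0,0.0015],"spin": 0,"fingers": 0.01},
    {"travel": [0,0,0.001],"spin": 0,"fingers": 0.01},
    {"travel": [0,0,0.001],"spin": 0,"fingers": 0.01},
    {"travel": [0,0,0],"spin": 0,"fingers": 0.01},
    {"travel": [0,0,0],"spin": 0,"fingers": 0.01},
    {"travel": [0,0,0],"spin": 0,"fingers": 0.01},
  ],
)

```text
time_s: 11.45
eef_pos: [0.5562, 0.1597, 0.2543]
eef_rot: [3.131, -0.003, 2.871]
ft_force: [0.3, 0.1, -1.3]
gripper_width: 0.316
```

apply_moves(
  targets=[
    {"travel": [0,0,0.0005],"spin": 0,"fingers": 0.01},
    {"travel": [0,0,0.0005],"spin": 0,"fingers": 0.01},
    {"travel": [0,0,0.0005],"spin": 0,"fingers": 0.01},
    {"travel": [0,0,0],"spin": 0,"fingers": 0.01},
    {"travel": [0,0,0],"spin": 0,"fingers": 0.01},
    {"travel": [0,0,0],"spin": 0,"fingers": 0.01},
    {"travel": [0,0,0],"spin": 0,"fingers": 0.01},
    {"travel": [0,0,0],"spin": 0,"fingers": 0.01},
  ],
)

```text
time_s: 12.45
eef_pos: [0.5563, 0.1598, 0.2532]
eef_rot: [3.131, -0.003, 2.871]
ft_force: [-1.1, 0.4, -1.4]
gripper_width: 0.315
```

```bash
python3 chk.py
```

```text
t 12.45 tcp [0.5563 0.1598 0.2532] rot [ 3.1312 -0.0029  2.8714] tool shift [0.0028 0.0005 0.    ] w 0.31545295464178247 F [-1.1268  0.3567 -1.4197] q [ 0.1522  0.2577  1.4133  0.0108  1.469  -1.1494]
scene (505, array([ 0.5538,  0.1617,  0.0155, -0.0102]), np.float64(0.0005583185921882993)) b 0.06268780266320345
top (10, array([ 0.5545,  0.1612,  0.0073, -0.0419]), np.float64(0.00027465036409001013)) b 0.06268780266320345
```

apply_moves(
  targets=[
    {"travel": [0,0,0.0006],"spin": 0,"fingers": 0.01},
    {"travel": [0,0,0.0005],"spin": 0,"fingers": 0.01},
    {"travel": [0,0,0.0005],"spin": 0,"fingers": 0.01},
    {"travel": [0,0,0],"spin": 0,"fingers": 0.01},
    {"travel": [0,0,0],"spin": 0,"fingers": 0.01},
    {"travel": [0,0,0],"spin": 0,"fingers": 0.01},
    {"travel": [0,0,0],"spin": 0,"fingers": 0.01},
    {"travel": [0,0,0],"spin": 0,"fingers": 0.01},
  ],
)

```text
time_s: 13.55
eef_pos: [0.5563, 0.1598, 0.2531]
eef_rot: [3.131, -0.001, 2.871]
ft_force: [0.1, -0.9, 2.0]
gripper_width: 0.312
```

apply_moves(
  targets=[
    {"travel": [0,0,0.0007],"spin": 0,"fingers": 0.01},
    {"travel": [0,0,0.0007],"spin": 0,"fingers": 0.01},
    {"travel": [0,0,0.0007],"spin": 0,"fingers": 0.01},
    {"travel": [0,0,0],"spin": 0,"fingers": 0.01},
    {"travel": [0,0,0],"spin": 0,"fingers": 0.01},
    {"travel": [0,0,0],"spin": 0,"fingers": 0.01},
    {"travel": [0,0,0],"spin": 0,"fingers": 0.01},
    {"travel": [0,0,0],"spin": 0,"fingers": 0.01},
  ],
)

```text
time_s: 14.55
eef_pos: [0.5563, 0.1598, 0.2531]
eef_rot: [3.13, 0.0, 2.872]
ft_force: [-0.9, 0.6, 2.8]
gripper_width: 0.318
```

```bash
python3 chk.py
```

```text
t 14.55 tcp [0.5563 0.1598 0.2531] rot [3.1302 0.0002 2.8715] tool shift [0.0028 0.0005 0.    ] w 0.31760917158859253 F [-0.8551  0.5705  2.816 ] q [ 0.1525  0.2558  1.4161  0.0104  1.4648 -1.1493]
scene (514, array([ 0.5538,  0.1618,  0.0148, -0.0113]), np.float64(0.0005647629443175894)) b 0.0625949188593104
top (9, array([0.5539, 0.1584, 0.0271, 0.0303]), np.float64(0.00016406786992825828)) b 0.0625949188593104
```

It's standing on the pan with a light upward force of about 4 N. Releasing slowly.

apply_moves(
  targets=[
    {"travel": [0,0,0],"spin": 0,"fingers": 0.03},
    {"travel": [0,0,0],"spin": 0,"fingers": 0.031},
    {"travel": [0,0,0],"spin": 0,"fingers": 0.032},
    {"travel": [0,0,0],"spin": 0,"fingers": 0.033},
    {"travel": [0,0,0],"spin": 0,"fingers": 0.035},
    {"travel": [0,0,0],"spin": 0,"fingers": 0.038},
    {"travel": [0,0,0],"spin": 0,"fingers": 0.045},
    {"travel": [0,0,0],"spin": 0,"fingers": 0.055},
  ],
)

```text
time_s: 15.65
eef_pos: [0.5569, 0.1599, 0.2516]
eef_rot: [3.13, -0.0, 2.871]
ft_force: [-0.2, -0.1, -0.2]
gripper_width: 0.552
```

```bash
python3 chk.py
```

```text
t 15.65 tcp [0.5569 0.1599 0.2516] rot [ 3.13   -0.      2.8714] tool shift [0.0033 0.0002 0.    ] w 0.5515471097102388 F [-0.2313 -0.0841 -0.1701] q [ 0.1523  0.2574  1.4175  0.0106  1.462  -1.1494]
scene (518, array([ 0.5533,  0.1622,  0.0017, -0.0005]), np.float64(0.0005853684041182905)) b 0.06112176956182441
top (10, array([0.524 , 0.158 , 0.0091, 0.0403]), np.float64(0.00039801256139925054)) b 0.06112176956182441
```

It stands upright and free (lean about 0.002 rad). Opening fully and rising straight up.

apply_moves(
  targets=[
    {"travel": [0,0,0],"spin": 0,"fingers": 0.094},
    {"travel": [0,0,0],"spin": 0,"fingers": 0.094},
    {"travel": [0,0,0],"spin": 0,"fingers": 0.094},
    {"travel": [0,0,-0.01],"spin": 0,"fingers": 0.094},
    {"travel": [0,0,-0.02],"spin": 0,"fingers": 0.094},
    {"travel": [0,0,-0.03],"spin": 0,"fingers": 0.094},
    {"travel": [0,0,-0.03],"spin": 0,"fingers": 0.094},
    {"travel": [0,0,-0.02],"spin": 0,"fingers": 0.094},
  ],
)

```text
time_s: 16.75
eef_pos: [0.556, 0.1585, 0.366]
eef_rot: [3.131, -0.001, 2.871]
ft_force: [-0.0, -0.1, 0.5]
gripper_width: 1.003
```

apply_moves(
  targets=[
    {"travel": [0,0,-0.01],"spin": 0,"fingers": 0.094},
    {"travel": [0,0,0],"spin": 0,"fingers": 0.094},
    {"travel": [0,0,0],"spin": 0,"fingers": 0.094},
    {"travel": [0,0,0],"spin": 0,"fingers": 0.094},
    {"travel": [0,0,0],"spin": 0,"fingers": 0.094},
    {"travel": [0,0,0],"spin": 0,"fingers": 0.094},
    {"travel": [0,0,0],"spin": 0,"fingers": 0.094},
    {"travel": [0,0,0],"spin": 0,"fingers": 0.094},
  ],
)

```text
time_s: 17.75
eef_pos: [0.5556, 0.1584, 0.3758]
eef_rot: [3.131, -0.002, 2.871]
ft_force: [0.3, 0.7, 0.5]
gripper_width: 1.002
```

```bash
python3 - <<'E'
from fit import *
togo(.5537,.161)
p=snap('scene','s3'); P=pts('scene',p[1]); P0=pts('scene',np.load('scene0.npy'))
print(tilt(P,.554,.161,.062+.03,.062+.2))
Q=sel(P,(.554,.161),.03,.285,.31); print("top",Q.mean(0),Q[:,2].max())
for n,c,h in(("short",(.455,-.23),.165),("bottle",(.615,-.397),.15)):
    a=sel(P0,c,.05,.02,h+.01);b=sel(P,c,.05,.02,h+.01); print(n,len(a),len(b),b.mean(0)-a.mean(0))
E
```

```text
t 17.75 tcp [0.5556 0.1584 0.3758] rot [ 3.1311 -0.0025  2.8714] tool shift [0.0025 0.002  0.    ] w 1.0015404296219883 F [0.327  0.6775 0.5401] q [ 0.1501  0.2359  1.1524  0.0107  1.7513 -1.1486]
(731, array([ 0.5535,  0.1622, -0.0001,  0.0008]), np.float64(0.0005463030221290494))
top [0.5586 0.1606 0.294 ] 0.2999011268495294
short 445 450 [ 0.0001  0.0001 -0.0007]
bottle 1082 1079 [ 0.      0.     -0.0001]
```

View pics/s3.png

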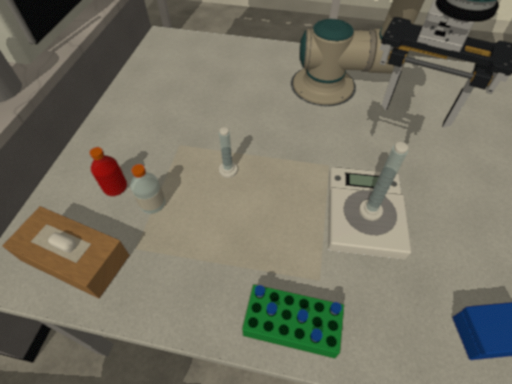

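The picture shows the cylinder standing in the middle of the pan, with its foot at (372,211). The gripper is clear above it and the bystanders haven't moved.

```bash
python3 -c "
from cell import *
print(close_job())"
```

```text
the job is handed in; nothing more can be done
None
```

The tall cylinder is standing free on the balance pan, and I handed the job in at about 18 s. I gripped it near the top, lifted it about 107 mm, carried it upright and lowered it slowly until it touched. Then I opened the gripper gently and raised it clear.

**Last checks (scene camera):**
- **Cylinder:** its axis is about 1–2 mm from the pan's centre and it leans about 0.001 rad. Its top is at about 0.297 m, as expected for standing on the pan.
- **Bystanders:** the short cylinder and the bottle moved less than 1 mm.
- **Gripper:** fully open, with the fingertips about 80 mm above the stopper.

**What disagreed:**
- **Lean while held:** the cylinder leaned about 0.02 rad in the grip during the carry, and it straightened once released.
- **Top camera:** its tilt fits near the pan were unreliable because the arm left too few points in view, so I didn't use them.

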